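Switch the sanding bench on in the right order

TASK

With the fingers closed, switch the sanding bench on by pressing: first press the white-striped half of the yellow supply rocker fully down, then press the green start button on the dust extractor's remote right in and let it come back out, and only after that press the white-striped half of the blue sander rocker fully down. Do not press the red stop button; leave the remote lying where it is and leave the other things on the bench undisturbed.

Things in the scene. Friction and masses are not known exactly. Their poses are not given: they have to be found in the camera images.
- supply_box: grey switch box screwed to the bench, 150 mm (its x) by 90 mm (its y) by 45 mm high, with the YELLOW rocker and two small pilot lamps; origin at the centre of its underside, z up. The rocker's hinge line runs along the box's y axis, at x = -25 mm, 49 mm above the bench; the white-striped half lies to +x of it, the plain half to -x
- supply_rocker (a joint): yellow supply rocker, rad: 0 off (striped half raised, sloping up at 0.4 rad away from the hinge line), 0.4 fully on (striped half level, its top 49 mm above the bench and 4 mm above the box; the other half is then raised). V-shaped paddle 34 mm wide, each half 32 mm long; about 4 N at the stripe moves it, it has no spring and stays where it is left. It starts off or nearly off
- supply_rocker_mark (a point): centre of the white stripe, on the top face of the yellow rocker's striped half, 25 mm from the hinge line; moves with the rocker: about 59 mm above the bench when off, 49 mm when fully on. The place to press, straight down
- sander_box: grey switch box screwed to the bench, same size and layout as the supply box, with the BLUE rocker and a round black power socket (look only); origin at the centre of its underside, z up. It stands turned roughly half round, so its striped half lies on the robot's side
- sander_rocker (a joint): blue sander rocker, rad: same build, values and stiffness as the yellow one: 0 off, 0.4 fully on
- sander_rocker_mark (a point): centre of the white stripe on the top face of the blue rocker's striped half, 25 mm from its hinge line; moves with the rocker: about 59 mm above the bench when off, 49 mm when fully on. The place to press, straight down
- remote: grey hand remote of the dust extractor, loose on the bench, 0.25 to 0.5 kg, 150 mm (its x) by 70 mm (its y) by 32 mm high, with a green button at x = +36 mm and a red one at x = -36 mm, each in a black collar 44 mm across and 12 mm high; origin at the centre of its underside, z up
- start (a joint): green start button, 28 mm across, m: 0 out, 0.006 fully in; spring return, fully in takes about 5 N straight down
- start_top (a point): centre of the green button's top face, 54 mm above the bench when out, 48 mm when fully in (collar top at 44 mm)
- stop (a joint): red stop button, same build, m: 0 out, 0.006 fully in; must stay out
- stop_top (a point): centre of the red button's top face, 54 mm above the bench when out
- tub: bystander: open white plastic tub of filler, 100 mm square, 85 mm high, loose; origin at the centre of its underside
- jar: bystander: closed jar, 68 mm across, 100 mm high, loose; origin at the centre of its underside
- sanding_block: bystander: cork sanding block, 65 x 110 x 30 mm high, lying loose beyond the work; origin at the centre of its underside
- screwdriver: bystander: screwdriver lying loose beyond the work, along its own x, handle to -x, about 200 mm long and under 35 mm high; origin under its middle

How it is judged:
By the outcome, as a careful person would: the job done as asked, in the order asked, and still so for the second after the job is handed in, with the robot touching nothing.
It also fails if it takes over 40 s, if anything falls off the work surface, if the arm or the gripper's body presses on something with over 40 N, if the wrist force passes 120 N, or if a joint passes its speed limit or range.

ROBOT

A 7-joint arm with a two-finger parallel gripper is mounted at the origin on the work surface. World frame = base frame: x ahead of the robot, y to its left, z up, the work surface at z = 0. Lengths are in m, angles in rad, forces in N, time in s.
With the tool pointing down it reaches from about 0.4 to 0.85 m from the base axis. Payload 4.5 kg.
Tool frame: the origin (TCP) lies between the finger pads; the fingertips stand 14 mm ahead of it and the grasp point (between the pads) lies 5 mm behind it; x points along the fingers, z is the direction in which the jaws open and shut, and the axes are right-handed (so a half turn about x gives the same grasp; the last joint's range is limited). The gripper opens to 88 mm and grips with 3 to 60 N. Pads are 18 mm wide; open, the fingers measure 123 mm over their backs; the gripper's body (75 mm by 187 mm) begins 45 mm behind the grasp point.
Start: joints at [1.276, 0.689, -0.195, 1.565, 0.157, 0.902, -0.215], TCP at [0.202, -0.592, 0.253] pointing down, gripper open.
Joint ranges: [-3.01, 3.01], [-0.46, 2.08], [-1.47, 1.51], [0.13, 2.56], [-1, 4.14], [0.04, 2.09], [-2.66, 2.66]. Speed limits (rad/s): [2.57, 2.57, 3.14, 3.14, 3.14, 3.14, 3.14].

INTERFACE

Orientations are given as a unit quaternion [x, y, z, w].
In Python, from plant import r, cams gives the robot as it stands.
- The arm moves only by the tool apply_moves, never from a script. Its arguments are lists of equal length, an entry for each row: "travel": the shift along the world's x, y, z in cm, a list of three; "roll": the turn about the world's z in degrees; "gripper": the finger opening in cm, from 0 to 8.81. In form: {"travel": [[x, y, z], ...], "roll": [roll, ...], "gripper": [gripper, ...]}. A call has exactly 8 rows; each row is the pose to reach, as a shift and turn from the pose commanded when the call began; what a row does not reach only later rows make up. A row lasts 1/12 s, in which the tool goes at most 41.7 mm and 7.16 degrees, less where a joint would pass 70% of its speed; a pose out of reach is approached as far as the arm can. A call with a gripper value outside its range is refused whole. The fingers move at their own pace and stop on an object; "newtons" is the grip in N (left out, the last holds). Time passes only in rows, so rows that repeat a pose let the fingers close, or fill a call up. It gives the time, the measured TCP pose, the force and the opening at its end, in the units of the state.
- r.get_state(): the state, without advancing time (a new reading comes with each control period).
- cams.snapshot(name): name is "scene" or "top" or "wrist"; returns a dict with "image" (420x560x3 uint8, red, green, blue), "fx", "fy", "cx", "cy" (pixels), "dist" ([k1, k2, p1, p2, k3] as OpenCV has them; the pictures are not rectified), "R" (3x3) and "t" (3): a world point X has camera coordinates R X + t. Camera axes: x right, y down, z forward; pixel columns grow to the right and rows downward; lengths in m; the calibration is good to about 2 mm. A picture is of the moment at which its call begins. There is no depth.
- r.finish_job(): hands the job in, once; it reports no verdict.
The state is a dict: "clock": time; "q": joint angles; "qd": joint speeds; "joint_torque": joint torques, N m; "tool_pos": TCP position; "eef_rot": TCP orientation; "contact_force": force on the tool from outside, world axes, zero at the start; "moment": the same for the moment, N m; "opening": opening from 0.0 (shut) to 1.0 (fully open).
Only numpy, scipy, OpenCV 4.12 (cv2) and the standard library are available. Lean on these libraries where they do the work, as an engineer would, in place of code of your own. Each camera call takes 0.05 s, during which the arm holds its last target. There are 200 camera calls.

## Working session

There is one attempt and no reset: what is moved stays moved. The work goes in short steps, Python scripts to look and compute and a tool call to move; the robot and the scene stay as the last step left them, time stands still between calls to the robot, and variables do not carry over. Pictures are saved under pics/ and viewed, about 8 in all and at most 12, crops included, and the job is handed in when it is done.

Besides the shell and the picture viewer there is one more tool, called after "Emit:" by a JSON object that holds its "api" and its "payload". apply_moves: Moves the arm, as the interface text tells. Its arguments: {"type":"object","properties":{"travel":{"type":"array","items":{"type":"array","items":{"type":"number"}}},"roll":{"type":"array","items":{"type":"number"}},"gripper":{"type":"array","items":{"type":"number"}},"newtons":{"type":"number"}},"required":["travel","roll","gripper"]}

```bash
mkdir -p pics; cat > h.py <<'E'
import cv2, numpy as np
from plant import r, cams
def ray(s,u,v):
    K=np.array([[s['fx'],0,s['cx']],[0,s['fy'],s['cy']],[0,0,1.]])
    p=cv2.undistortPoints(np.array([[[u,v]]],float),K,np.array(s['dist'],float))[0,0]
    R=np.array(s['R']);t=np.array(s['t']);d=R.T@np.array([p[0],p[1],1]);return -R.T@t,d/np.linalg.norm(d)
def plane(s,u,v,z):
    o,d=ray(s,u,v);return o+d*(z-o[2])/d[2]
def tri(a,b):
    A=[];B=[]
    for o,d in(a,b):
        P=np.eye(3)-np.outer(d,d);A.append(P);B.append(P@o)
    x=np.linalg.lstsq(np.vstack(A),np.hstack(B),rcond=None)[0]
    return x,[np.linalg.norm(P@x-q) for P,q in zip(A,B)]
def blobs(im,lo,hi,amin=25):
    h=cv2.cvtColor(im,cv2.COLOR_RGB2HSV);m=cv2.inRange(h,np.array(lo),np.array(hi))
    n,l,st,c=cv2.connectedComponentsWithStats(m)
    return [(int(st[i,4]),st[i,:4].tolist(),c[i].round(1).tolist()) for i in range(1,n) if st[i,4]>=amin]
COL={'yellow':((22,120,80),(35,255,255)),'green':((45,100,50),(80,255,255)),'blue':((98,120,60),(125,255,255)),'red':((0,150,80),(8,255,255))}
E
python3 - <<'E'
from h import *
ss={n:cams.snapshot(n) for n in('scene','top')}
for n,s in ss.items():
    np.save(n,s,allow_pickle=True)
    for c,(lo,hi) in COL.items(): print(n,c,blobs(s['image'],lo,hi))
    cv2.imwrite(f'pics/{n}0.png',s['image'][:,:,::-1])
print(r.get_state())
E
```

```text
scene yellow [(234, [448, 0, 30, 84], [461.8, 44.8]), (222, [290, 186, 25, 16], [302.7, 193.6])]
scene green [(74, [387, 224, 10, 9], [391.2, 227.9]), (7241, [0, 318, 161, 102], [88.3, 384.1])]
scene blue [(185, [194, 169, 14, 19], [200.7, 179.3])]
scene red [(74, [383, 203, 10, 9], [387.6, 206.8]), (359, [287, 281, 21, 37], [297.1, 299.4])]
top yellow [(231, [262, 227, 20, 24], [271.4, 239.5])]
top green [(7652, [320, 24, 138, 87], [379.9, 70.8]), (68, [181, 233, 9, 9], [185.0, 236.9])]
top blue [(226, [358, 204, 19, 23], [366.4, 214.1])]
top red [(239, [232, 135, 9, 31], [236.5, 149.8]), (53, [362, 171, 13, 14], [367.7, 177.8]), (73, [190, 254, 9, 10], [193.9, 258.5])]
{'clock': 0.1, 'q': array([ 1.27576595,  0.68989956, -0.19450416,  1.56621071,  0.15731978,
        0.90250371, -0.21512574]), 'qd': array([ 9.17378831e-06, -3.35427513e-03, -1.12245960e-03, -2.86705808e-03,
       -1.36821396e-04, -1.20139944e-03,  1.46502709e-03]), 'joint_torque': array([-3.79653633e-03, -5.28495598e+01, -1.27149604e+00, -1.53837061e+01,
       -5.25187666e-02,  1.97282214e-03,  6.40422763e-05]), 'tool_pos': array([ 0.20161158, -0.59102795,  0.25199798]), 'eef_rot': array([ 0.41169836,  0.57560071, -0.41111317,  0.5746079 ]), 'contact_force': array([-0.37583355,  0.35559929, -0.23105931]), 'moment': array([-0.01002437, -0.00893327,  0.01113514]), 'opening': 1.000305202561424}
```

View pics/scene0.png

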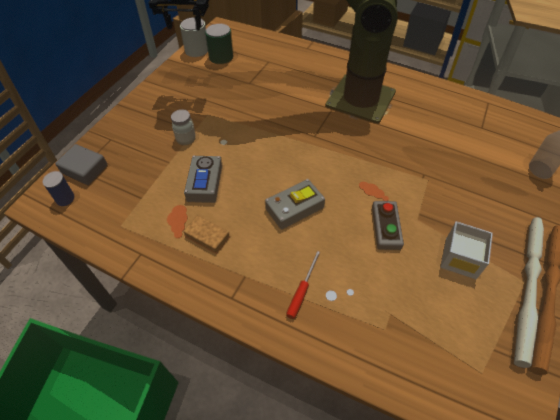

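View pics/top0.png

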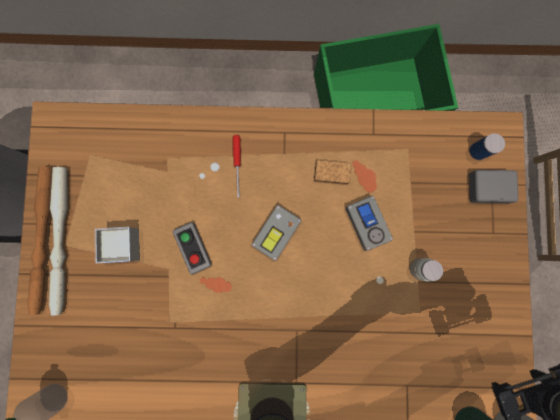

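Both views show the boxes and the remote: yellow at (271,239) in top, green (185,237), red (194,258) and blue (366,214). The tub is to the left and the jar to the right. Next I'll triangulate and view enlarged crops.

```bash
python3 - <<'E'
from h import *
S=np.load('scene.npy',allow_pickle=True).item();T=np.load('top.npy',allow_pickle=True).item()
P={'green':((391.2,227.9),(185,236.9)),'red':((387.6,206.8),(193.9,258.5)),'yellow':((302.7,193.6),(271.4,239.5)),'blue':((200.7,179.3),(366.4,214.1))}
for k,(a,b) in P.items():
    x,e=tri(ray(S,*a),ray(T,*b));print(k,x.round(4),np.round(e,4),'top z=.05',plane(T,*b,.052).round(4))
for n,uv in(('jar',(432,271)),('tub',(116,244)),):print(n,plane(T,*uv,.09).round(3))
im=T['image'][:,:,::-1];c=lambda i,x,y,w=56,h=56:cv2.resize(i[y:y+h,x:x+w],(390,390),interpolation=cv2.INTER_CUBIC)
cv2.imwrite('pics/crop.png',np.hstack([c(im,248,210),c(im,342,190)]))
E
```

```text
green [0.5383 0.2763 0.0453] [0.0004 0.0004] top z=.05 [0.538  0.2752 0.052 ]
red [0.4737 0.2459 0.0449] [0.0012 0.0012] top z=.05 [0.4735 0.2456 0.052 ]
yellow [0.5361 0.012  0.0433] [0.0009 0.0009] top z=.05 [0.5355 0.0129 0.052 ]
blue [ 0.6204 -0.279   0.0438] [0.001 0.001] top z=.05 [ 0.6191 -0.276   0.052 ]
jar [ 0.453 -0.457  0.09 ]
tub [0.512 0.467 0.09 ]
```

View pics/crop.png

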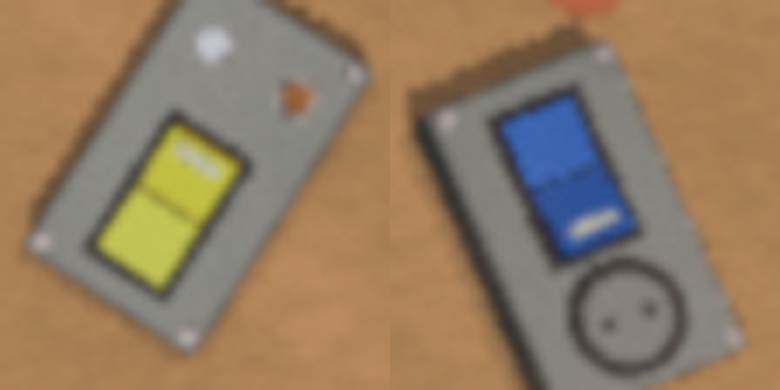

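The crop shows the yellow stripe at the upper right of its rocker (top px about 276,232.6) and the blue stripe on the robot's side (about 371,221.8).

```bash
python3 - <<'E'
from h import *
from scipy.spatial.transform import Rotation as Ro
T=np.load('top.npy',allow_pickle=True).item();S=np.load('scene.npy',allow_pickle=True).item()
s=7/1;f=lambda cx,cy,x,y:(x+(cx+.5)/6.964-.5,y+(cy+.5)/6.964-.5)
Y=plane(T,*f(197,158,248,210),.059);B=plane(T,*f(204,223,342,190),.059)
print('Y',Y.round(4),'B',B.round(4))
ang=lambda a,b:np.degrees(np.arctan2(*(b-a)[1::-1]))
g=lambda x,y,ox,oy:plane(T,*f(x,y,ox,oy),.045)
print('yel dir',ang(g(187,338,248,210),g(355,73,248,210)),'blue dir',ang(g(213,55,342,190),g(345,338,342,190)))
st=r.get_state();R=Ro.from_quat(st['eef_rot']).as_matrix();print(R.round(3),'jaw',ang(np.zeros(3),R[:,2]))
for n,im in(('scene',S),('top',T)):
  print(n,[b for b in blobs(im['image'],(0,0,175),(180,50,255),6)])
E
```

```text
Y [ 5.575e-01 -2.000e-04  5.900e-02] B [ 0.5959 -0.2878  0.059 ]
yel dir -31.385088781282576 blue dir -155.1775586665444
[[-0.001  0.946  0.323]
 [ 0.001  0.323 -0.946]
 [-1.    -0.    -0.002]] jaw -71.15672418942744
scene [(167, [534, 219, 8, 35], [537.9, 236.9]), (525, [452, 234, 33, 26], [468.0, 247.0]), (528, [523, 258, 16, 102], [530.5, 316.8]), (14, [348, 290, 5, 4], [349.8, 291.6]), (57, [327, 292, 9, 8], [330.8, 295.2])]
top [(54, [211, 163, 8, 8], [214.3, 166.6]), (1241, [49, 167, 13, 148], [55.5, 238.6]), (24, [199, 173, 6, 6], [201.5, 175.5]), (15, [276, 214, 5, 5], [278.2, 215.8]), (734, [102, 228, 28, 32], [115.2, 243.6]), (34, [425, 268, 9, 11], [428.6, 273.8])]
```

Emit:
{"api": "apply_moves", "payload": {"travel": [[2, 3.3, 0], [4, 6.6, 0], [6, 9.9, 0], [8, 13.2, 0], [10, 16.5, 0], [12, 19.8, 0], [14, 23.1, 0], [16, 26.4, 0]], "roll": [-3, -6, -9, -12, -15, -18, -21, -24], "gripper": [0, 0, 0, 0, 0, 0, 0, 0]}}

```text
clock: 0.77
tool_pos: [0.3623, -0.3257, 0.2526]
eef_rot: [-0.523, -0.476, 0.523, -0.476]
contact_force: [0.4, 0.2, 1.5]
opening: 0.418
```

Emit:
{"api": "apply_moves", "payload": {"travel": [[2, 3.3, 0], [4, 6.6, 0], [6, 9.9, 0], [8, 13.2, 0], [10, 16.5, 0], [12, 19.8, 0], [14, 23.1, 0], [16, 26.4, 0]], "roll": [-3, -6, -9, -12, -15, -18, -21, -24], "gripper": [0, 0, 0, 0, 0, 0, 0, 0]}}

```text
clock: 1.43
tool_pos: [0.5223, -0.0616, 0.2525]
eef_rot: [-0.61, -0.357, 0.61, -0.357]
contact_force: [1.3, -0.1, -0.4]
opening: 0.003
```

```bash
python3 - <<'E'
from h import *
s=cams.snapshot('wrist');np.save('w1',s,allow_pickle=True)
cv2.imwrite('pics/w1.png',s['image'][:,:,::-1])
for c in COL: print(c,blobs(s['image'],*COL[c]))
print(blobs(s['image'],(0,0,150),(180,70,255),30))
R=np.array(s['R']);print(-R.T@s['t'],R)
E
```

```text
yellow [(1453, [202, 176, 33, 55], [218.9, 203.7])]
green []
blue [(1222, [393, 0, 68, 36], [428.5, 12.4])]
red [(1419, [0, 10, 47, 73], [18.7, 51.4]), (369, [86, 319, 24, 19], [97.8, 327.7])]
[(4667, [358, 0, 158, 100], [438.8, 39.3]), (138, [435, 1, 19, 22], [444.0, 11.5]), (1143, [450, 24, 38, 41], [468.8, 44.0]), (449, [35, 77, 61, 74], [65.1, 113.5]), (264, [0, 100, 14, 24], [5.4, 112.1]), (45, [181, 117, 7, 9], [183.6, 120.8]), (49, [249, 120, 8, 8], [252.5, 123.6]), (207, [191, 135, 16, 17], [198.2, 142.6]), (796, [230, 136, 28, 64], [247.9, 166.7]), (250, [492, 140, 18, 18], [500.6, 148.3]), (62, [208, 186, 19, 4], [217.6, 187.2]), (38, [185, 235, 7, 6], [188.2, 237.4]), (472, [31, 261, 58, 26], [53.7, 274.9]), (53, [68, 319, 18, 11], [77.0, 323.2]), (325, [104, 319, 34, 28], [122.7, 332.6])]
[ 0.58196008 -0.09642416  0.3848172 ] [[-0.48879045 -0.87240056  0.00107406]
 [-0.8412398   0.47165703  0.26430144]
 [-0.23108331  0.12828447 -0.96443952]]
```

View pics/w1.png

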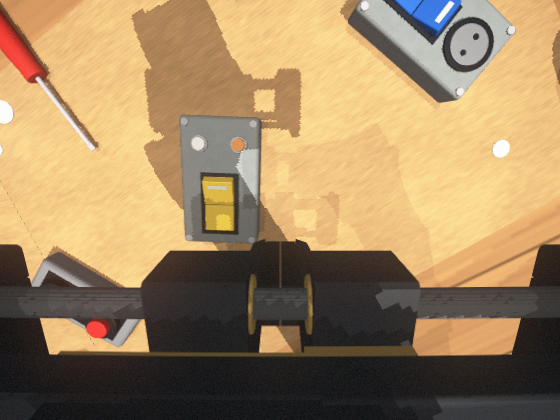

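The wrist view shows the yellow stripe at (217.6,187.2) and the blue stripe at (444,11.5).

```bash
python3 - <<'E'
from h import *
T=np.load('top.npy',allow_pickle=True).item();W=np.load('w1.npy',allow_pickle=True).item()
for w,t in(((217.6,187.2),(275.9,232.3)),((444,11.5),(370.9,221.6)),((97.8,327.7),(193.9,258.5))):
    print(plane(W,*w,.059).round(4),[x for x in tri(ray(W,*w),ray(T,*t))])
    
for k in [((188.2,237.4),(183.6,120.8))]:
    a,b=[plane(W,*q,.045) for q in k[0:2]];d=b-a;print(np.degrees(np.arctan2(d[1],d[0])))
E
```

```text
[ 0.5586 -0.0036  0.059 ] [array([ 5.57803572e-01, -4.43986680e-04,  4.78142766e-02]), [np.float64(4.6732908095075155e-05), np.float64(4.673290809500079e-05)]]
[ 0.599  -0.2908  0.059 ] [array([ 0.59694713, -0.28622215,  0.06623226]), [np.float64(0.0016599131165762773), np.float64(0.0016599131165755928)]]
[0.4782 0.2328 0.059 ] [array([0.47350342, 0.24711681, 0.0447955 ]), [np.float64(0.00021971909097361645), np.float64(0.00021971909097392108)]]
-31.75927247991303
```

Emit:
{"api": "apply_moves", "payload": {"travel": [[1.8, 3, -1], [3.6, 6, -3], [3.6, 6, -6.5], [3.6, 6, -10], [3.6, 6, -13], [3.6, 6, -15.5], [3.6, 6, -15.5], [3.6, 6, -15.5]], "roll": [-2, -2, -2, -2, -2, -2, -2, -2], "gripper": [0, 0, 0, 0, 0, 0, 0, 0]}}

```text
clock: 2.15
tool_pos: [0.5569, -0.0037, 0.0969]
eef_rot: [-0.615, -0.348, 0.617, -0.347]
contact_force: [-0.8, -0.4, 0.5]
opening: 0.005
```

```bash
python3 - <<'E'
from h import *
s=cams.snapshot('wrist');np.save('w2',s,allow_pickle=True)
cv2.imwrite('pics/w2.png',s['image'][:,:,::-1]);print(r.get_state()['tool_pos'],r.get_state()['contact_force'])
E
```

```text
[ 0.55806316 -0.00380981  0.09826457] [ 0.53897215 -0.49933398  1.25843353]
```

View pics/w2.png

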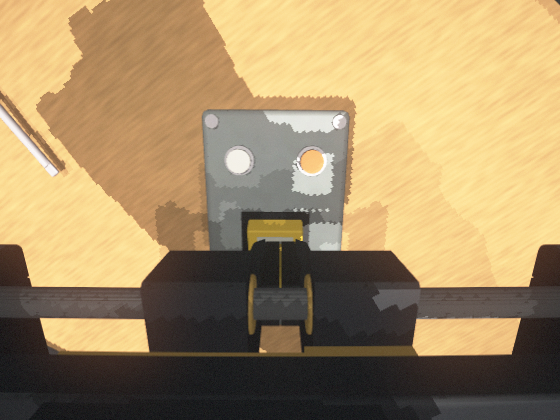

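The closed fingertips are centred over the yellow striped half (rocker columns 247–303, fingers at 280), so I'll press.

Emit:
{"api": "apply_moves", "payload": {"travel": [[0, 0.1, -1], [0, 0.1, -2], [0, 0.1, -2.5], [0, 0.1, -3], [0, 0.1, -3.3], [0, 0.1, -3.5], [0, 0.1, -3.7], [0, 0.1, -3.7]], "roll": [0, 0, 0, 0, 0, 0, 0, 0], "gripper": [0, 0, 0, 0, 0, 0, 0, 0]}}

```text
clock: 2.87
tool_pos: [0.5592, -0.0029, 0.0633]
eef_rot: [0.617, 0.347, -0.615, 0.348]
contact_force: [-1.5, -0.7, 22.8]
opening: 0.005
```

Emit:
{"api": "apply_moves", "payload": {"travel": [[0, 0, 3], [0, 0, 7], [0, 0, 11], [0, 3, 13], [-0.5, 7, 13], [-1, 11, 13], [-1, 15, 13], [-1, 15, 13]], "roll": [0, 0, 5, 12, 19, 26, 33, 40], "gripper": [0, 0, 0, 0, 0, 0, 0, 0]}}

```text
clock: 3.53
tool_pos: [0.5449, 0.1596, 0.1905]
eef_rot: [0.456, 0.544, -0.453, 0.539]
contact_force: [-0.6, 1.8, 0.4]
opening: 0.003
```

```bash
python3 - <<'E'
from h import *
s=cams.snapshot('wrist');np.save('w3',s,allow_pickle=True)
a=cams.snapshot('scene')['image'][150:260,250:410];t=cams.snapshot('top')['image'][190:300,150:310]
i=np.hstack([cv2.resize(x,(390,268),interpolation=cv2.INTER_CUBIC) for x in(a,t)])
w=np.zeros((300,780,3),np.uint8);w[:,:400]=cv2.resize(s['image'],(400,300))
cv2.imwrite('pics/w3.png',np.vstack([i,w])[:,:,::-1]);print(r.get_state()['tool_pos'],r.get_state()['contact_force'])
for c in('green','red','yellow'):
  for b in blobs(s['image'],*COL[c]):print(c,b,plane(s,*b[2],.052).round(4))
E
```

```text
[0.54630331 0.14767383 0.19009143] [-0.36451124 -1.19078182  0.28925331]
green (671, [145, 170, 31, 29], [159.3, 184.0]) [0.5412 0.2726 0.052 ]
red (291, [172, 238, 29, 13], [186.1, 245.0]) [0.4844 0.2421 0.052 ]
yellow (2220, [394, 197, 71, 70], [427.2, 233.6]) [0.5381 0.0119 0.052 ]
```

View pics/w3.png

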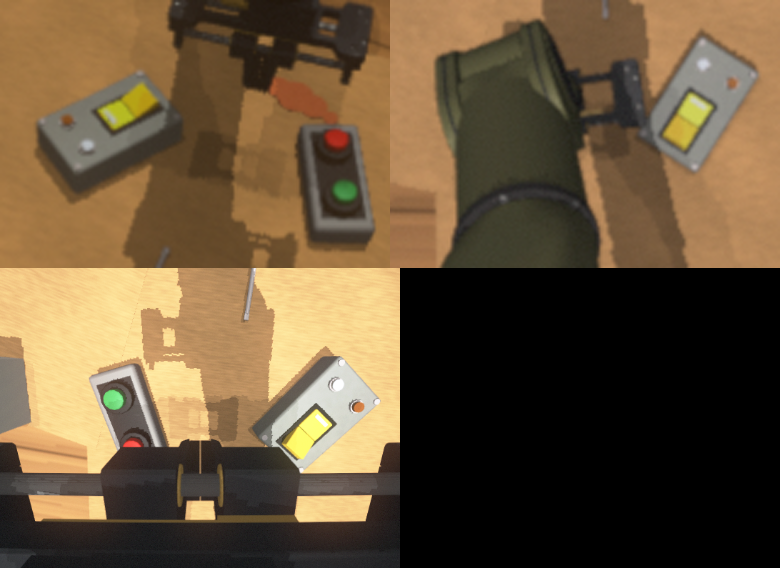

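The yellow rocker now shows its striped half level and the plain half raised. Green sits at about (.539,.274).

Emit:
{"api": "apply_moves", "payload": {"travel": [[-0.2, 4, 0], [-0.5, 8, 0], [-0.7, 12, -1], [-0.7, 12.7, -4], [-0.7, 12.7, -7.5], [-0.7, 12.7, -9], [-0.7, 12.7, -9], [-0.7, 12.7, -9]], "roll": [4, 8, 12, 16, 16, 16, 16, 16], "gripper": [0, 0, 0, 0, 0, 0, 0, 0]}}

```text
clock: 4.35
tool_pos: [0.5406, 0.2721, 0.1]
eef_rot: [0.381, 0.595, -0.383, 0.595]
contact_force: [-0.4, -0.5, 1.1]
opening: 0.007
```

```bash
python3 - <<'E'
from h import *
s=cams.snapshot('wrist');t=cams.snapshot('scene')['image'][150:270,320:480]
cv2.imwrite('pics/w4.png',np.hstack([cv2.resize(s['image'],(400,300)),cv2.resize(t,(400,300),interpolation=cv2.INTER_CUBIC)])[:,:,::-1]);print(r.get_state()['tool_pos'],r.get_state()['contact_force'])
for b in blobs(s['image'],*COL['green']):print(b)
E
```

```text
[0.54192754 0.27355073 0.10190767] [0.04432326 0.76082979 0.5681321 ]
(1129, [255, 210, 42, 43], [276.1, 227.4])
```

View pics/w4.png

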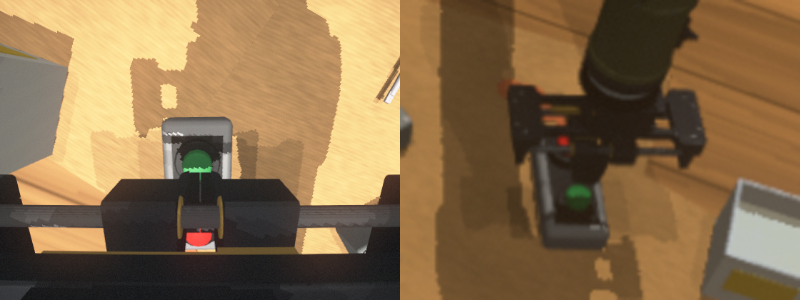

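The fingers are centred over green (column 276 against 280), and red is clear behind them.

Emit:
{"api": "apply_moves", "payload": {"travel": [[0, 0.1, -1.2], [0, 0.1, -2.4], [0, 0.1, -3], [0, 0.1, -3.4], [0, 0.1, -3.7], [0, 0.1, -3.9], [0, 0.1, -4.1], [0, 0.1, -4.1]], "roll": [0, 0, 0, 0, 0, 0, 0, 0], "gripper": [0, 0, 0, 0, 0, 0, 0, 0]}}

```text
clock: 5.12
tool_pos: [0.5403, 0.2752, 0.0622]
eef_rot: [0.38, 0.596, -0.381, 0.596]
contact_force: [-5.8, -3.0, 20.3]
opening: 0.006
```

Bottomed out at tip z ≈ 48 mm with 20 N. I'll release straight up and move toward blue.

Emit:
{"api": "apply_moves", "payload": {"travel": [[0, 0, 2], [0, 0, 5], [0, 0, 9], [0, 0, 12.5], [0.5, -4, 13], [1, -8, 13], [1.5, -12, 13], [2, -16, 13]], "roll": [0, 0, 0, 0, 0, 0, 0, 0], "gripper": [0, 0, 0, 0, 0, 0, 0, 0]}}

```text
clock: 5.78
tool_pos: [0.5611, 0.114, 0.1903]
eef_rot: [0.381, 0.596, -0.38, 0.596]
contact_force: [0.9, -0.9, 0.2]
opening: 0.003
```

Emit:
{"api": "apply_moves", "payload": {"travel": [[0.5, -4, 0], [1, -8, 0], [1.5, -12, 0], [2, -16, 0], [2.5, -20, 0], [3, -24, 0], [3, -28, 0], [3, -28, 0]], "roll": [0, 0, 0, 0, 0, 0, 0, 0], "gripper": [0, 0, 0, 0, 0, 0, 0, 0]}}

```text
clock: 6.45
tool_pos: [0.5893, -0.1774, 0.1895]
eef_rot: [0.382, 0.591, -0.388, 0.595]
contact_force: [0.0, -1.7, -0.2]
opening: 0.003
```

```bash
python3 - <<'E'
from h import *
s=cams.snapshot('wrist');np.save('w5',s,allow_pickle=True);S=cams.snapshot('scene')['image'];T=cams.snapshot('top')['image']
t=S[150:270,320:480]
cv2.imwrite('pics/w5.png',np.hstack([cv2.resize(s['image'],(400,300)),cv2.resize(t,(400,300),interpolation=cv2.INTER_CUBIC)])[:,:,::-1]);print(r.get_state()['tool_pos'],r.get_state()['contact_force'])
for c in COL:print(c,'S',blobs(S,*COL[c]),'T',blobs(T,*COL[c]),'W',[(b,plane(s,*b[2],.052).round(4)) for b in blobs(s['image'],*COL[c])])
E
```

```text
[ 0.59074829 -0.16440046  0.18959761] [-0.20460279  0.27508883 -0.55764576]
yellow S [(341, [448, 0, 33, 84], [464.4, 41.9]), (243, [290, 184, 25, 20], [302.5, 193.6])] T [(223, [262, 228, 20, 24], [271.0, 240.2])] W [((2707, [27, 133, 83, 70], [67.2, 170.0]), array([0.5375, 0.01  , 0.052 ]))]
green S [(74, [386, 224, 11, 9], [391.1, 227.8]), (7940, [0, 318, 161, 102], [88.2, 381.1])] T [(9692, [315, 24, 143, 87], [386.0, 72.1]), (68, [181, 233, 9, 9], [185.0, 236.9])] W []
blue S [(184, [194, 169, 14, 19], [200.7, 179.4])] T [(41, [477, 152, 14, 7], [483.3, 154.9])] W [((1162, [371, 181, 38, 33], [389.1, 196.9]), array([ 0.6353, -0.2729,  0.052 ])), ((1045, [369, 215, 37, 33], [386.9, 230.0]), array([ 0.6056, -0.2874,  0.052 ]))]
red S [(75, [383, 203, 10, 9], [387.5, 206.9]), (361, [287, 281, 22, 37], [297.2, 299.5])] T [(239, [232, 135, 9, 31], [236.5, 149.8]), (72, [190, 254, 9, 10], [194.1, 258.6])] W []
```

View pics/w5.png

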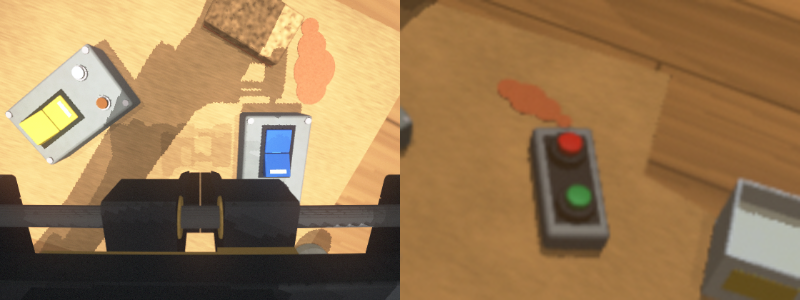

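Remote pixels are unchanged, both buttons are out, and yellow is still on. Blue stripe at wrist px ≈ (390,240) agrees with (.597,-.288).

Emit:
{"api": "apply_moves", "payload": {"travel": [[0.2, -4, 0], [0.4, -8, 0], [0.6, -12, -1], [0.6, -12.4, -4], [0.6, -12.4, -7], [0.6, -12.4, -9], [0.6, -12.4, -9], [0.6, -12.4, -9]], "roll": [0, 0, 0, 0, 0, 0, 0, 0], "gripper": [0, 0, 0, 0, 0, 0, 0, 0]}}

```text
clock: 7.27
tool_pos: [0.5971, -0.2857, 0.0991]
eef_rot: [0.38, 0.597, -0.379, 0.596]
contact_force: [-0.1, -0.0, 0.1]
opening: 0.001
```

```bash
python3 - <<'E'
from h import *
w=np.load('w5.npy',allow_pickle=True).item()
for b in blobs(w['image'][225:260,360:415],(0,0,150),(180,90,255),10):
    u,v=b[2][0]+360,b[2][1]+225;print(b,u,v,plane(w,u,v,.059).round(4))
s=cams.snapshot('wrist');S=cams.snapshot('scene')['image'][130:220,140:260]
cv2.imwrite('pics/w6.png',np.hstack([cv2.resize(s['image'],(400,300)),cv2.resize(S,(400,300),interpolation=cv2.INTER_CUBIC)])[:,:,::-1]);print(r.get_state()['tool_pos'],r.get_state()['contact_force'])
E
```

```text
(515, [0, 0, 55, 35], [38.8, 19.9]) 398.8 244.9 [ 0.5982 -0.3019  0.059 ]
(137, [18, 12, 23, 6], [29.1, 14.5]) 389.1 239.5 [ 0.5992 -0.2905  0.059 ]
[ 0.59855245 -0.28727586  0.10140299] [-0.01856169 -0.65136516  0.28962112]
```

View pics/w6.png

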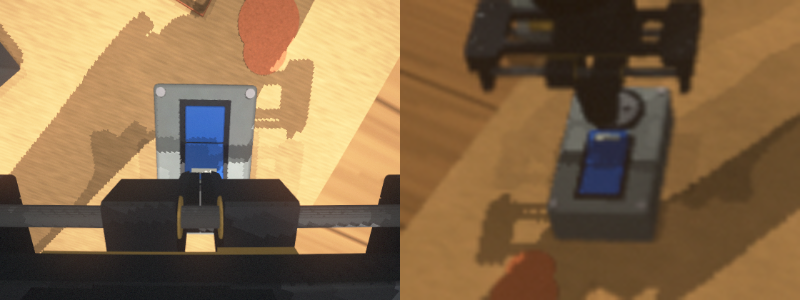

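The fingers are aligned with the blue rocker to within about 3 mm, with the stripe just ahead of the tips. I'll press with a small correction.

Emit:
{"api": "apply_moves", "payload": {"travel": [[0.1, -0.2, -1.2], [0.1, -0.2, -2.3], [0.1, -0.2, -2.8], [0.1, -0.2, -3.3], [0.1, -0.2, -3.6], [0.1, -0.2, -3.8], [0.1, -0.2, -4], [0.1, -0.2, -4]], "roll": [0, 0, 0, 0, 0, 0, 0, 0], "gripper": [0, 0, 0, 0, 0, 0, 0, 0]}}

```text
clock: 8.03
tool_pos: [0.597, -0.2918, 0.0633]
eef_rot: [0.38, 0.596, -0.382, 0.596]
contact_force: [-8.9, 0.7, 27.0]
opening: 0.004
```

Emit:
{"api": "apply_moves", "payload": {"travel": [[0, 0, 0], [0, 0, 2], [0, 0, 5], [0, 0, 9], [0, 0, 13], [-3, 2, 15], [-5, 6, 15], [-5, 10, 15]], "roll": [0, 0, 0, 0, 0, 0, 0, 0], "gripper": [0, 0, 0, 0, 0, 0, 0, 0]}}

```text
clock: 8.7
tool_pos: [0.5444, -0.194, 0.2111]
eef_rot: [0.382, 0.594, -0.384, 0.595]
contact_force: [0.7, 0.0, -0.7]
opening: 0.01
```

```bash
python3 - <<'E'
from h import *
w=cams.snapshot('wrist')['image'];S=cams.snapshot('scene')['image']
z=lambda a:cv2.resize(a,(390,290),interpolation=cv2.INTER_CUBIC)
cv2.imwrite('pics/w7.png',np.vstack([np.hstack([z(w),z(S[130:220,140:260])]),np.hstack([z(S[150:240,260:380]),z(S)])])[:,:,::-1]);print(r.get_state()['tool_pos'],r.get_state()['contact_force'])
for c in COL:print(c,'S',blobs(S,*COL[c]))
E
```

```text
[ 0.54811779 -0.18201432  0.21038441] [ 1.16197022  1.12689984 -0.3639608 ]
yellow S [(335, [448, 0, 32, 84], [464.5, 41.5]), (243, [290, 184, 25, 20], [302.5, 193.6])]
green S [(75, [386, 224, 11, 9], [391.1, 227.9]), (7603, [0, 318, 161, 102], [87.9, 382.4])]
blue S [(124, [194, 171, 14, 14], [200.5, 178.2])]
red S [(76, [383, 203, 11, 9], [387.6, 206.9]), (361, [287, 281, 21, 37], [297.2, 299.5])]
```

View pics/w7.png

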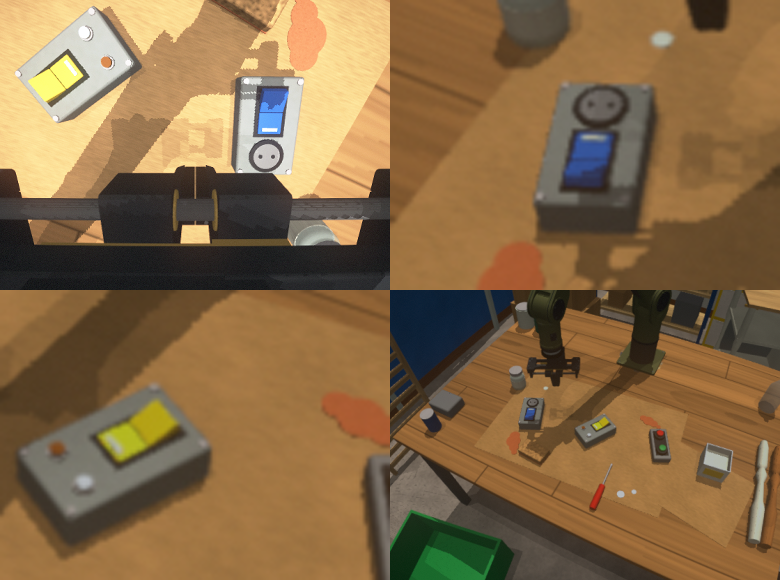

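Both rockers show the striped half level and the far half raised. The remote and the other things on the bench are where they were, and the arm is clear.

```bash
python3 -c "
from plant import r
print(r.finish_job())"
```

```text
the job is handed in; nothing more can be done
None
```

I pressed the three in the order asked with the fingers closed, and handed the job in at about 9 s. The hand-in gives no verdict.

| Press | Fingertip height at the bottom | Expected when fully down | Force |
|---|---|---|---|
| Yellow supply rocker, striped half | about 49 mm | 49 mm | 23 N |
| Green start button, then released | about 48 mm | 48 mm | 20 N |
| Blue sander rocker, striped half | about 49 mm | 49 mm | 27 N |

- **Switches:** The last pictures show both rockers with the striped half level and the other half raised.
- **Remote and buttons:** The green and red buttons sit within 0.1 pixel of where they started, so the remote has not moved and both look out. I did not touch the red button.
- **Bystanders:** The tub, jar, sanding block and screwdriver look undisturbed. I measured only the screwdriver, which is within 0.1 pixel of where it was.
- **Arm:** It ended clear of everything, with the tool about 0.2 m above the bench.
- **Disagreements:** Heights measured from two views were off from the text. The yellow stripe read 48 mm against 59 mm and the blue 66 mm against 59 mm. The middle of the green and red button patches read 45 mm, though the tops are at 54 mm. I used the text's heights, and the presses bottomed out where those predicted.

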